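# Shift the bench winder into third

### The job

Put the bench coil winder into third gear for the next reel: push the red-knobbed gearstick with your fingertips into neutral, across to the operator's right, then forward, away from the operator, fully home into the third slot (the one with three yellow dots), and take your hand away. Push it gently and never take the stick or its knob between the fingers; leave the bobbin, spray can and screwdriver where they stand.

Things in the scene. Friction and masses are not known exactly. Their poses are not given: they have to be found in the camera images.
- winder: Bench coil winder, fixed: blue box 220 (x) x 300 (y) x 110 mm high, grey deck; on its +y side an empty black reel of 130 mm diameter on a spindle (out to y = 250, 140 mm high). Origin on the table right under the centre of the H gate; x axis points forward (away from the operator's side, where the dial is), y to the operator's left, z up.
- gate (a point): Centre of the gate plate's top, 122 mm above the winder's origin, same axes. Aluminium plate 112 x 104 mm with an H opening: two slots along x, 18 mm wide, at y = +22 and y = -22, from x = -42 to 42, joined by a neutral crossing along y, 20 mm wide (x = -10 to 10). First slot forward left, second back left, third forward right, fourth back right.
- third (a point): Middle of the third slot (forward right) at the plate's top: 26 mm forward and 22 mm right of the gate's centre. One to four dots on the deck just past each slot's end number the slots; the three dots of the third are yellow, the others white.
- knob: Red ball knob, 40 mm diameter, on the gearstick; origin at the ball's centre, 210 mm from the stick's pivot (at 0, 0, 20 mm in the winder's frame), about 210 to 230 mm above the table. Its z axis lies along the stick, a 10 mm round rod; black collar of 20 mm diameter just under the ball. In the winder's frame x = 210 cos(select) sin(shift), y = -210 sin(select).
- shift (a joint): Fore-and-aft angle of the gearstick, rad: 0 upright (neutral), + forward, end stops at -0.31 and 0.31 (fully home in a slot). The stick can cross sideways only while this is within about 0.05 of 0. Needs 2 to 5 N at the knob to move; stays where it is left.
- select (a joint): Sideways angle of the gearstick, rad: + to the operator's right (winder's -y), end stops at -0.216 (line of first and second) and 0.216 (line of third and fourth). It starts on the left line, anywhere from first through neutral to second. Needs 2 to 5 N at the knob; stays where it is left.
- bobbin: Loose orange bobbin, 42 mm diameter, 36 mm high, standing on the winder's deck to the right of the gate; origin at the centre of its underside. Leave alone.
- spray: Loose can with a green label, 52 mm diameter, 150 mm high, standing on the table to the right of the winder; origin at the centre of its underside. Leave alone.
- driver: Loose screwdriver with yellow handle, 150 mm long, 26 mm high, lying on the winder's deck to the left of the gate, its x axis (tip end) roughly along the winder's x. Origin on its underside. Leave alone.

How it is judged:
By the outcome, as a careful person would: the job done as asked, in the order asked, and still so for the second after the job is handed in, with the robot touching nothing.
It also fails if it takes over 51 s, if anything falls off the work surface, if the arm or the gripper's body presses on something with over 40 N, if the wrist force passes 120 N, or if a joint passes its speed limit or range.

### The arm

A 6-joint arm with a two-finger parallel gripper is mounted at the origin on the work surface. World frame = base frame: x ahead of the robot, y to its left, z up, the work surface at z = 0. Lengths are in m, angles in degrees, forces in N, time in s.
With the tool pointing down it reaches from about 0.25 to 0.8 m from the base axis. Payload 8.5 kg.
Tool frame: the origin (TCP) lies between the finger pads; the fingertips stand 25 mm ahead of it and the grasp point (between the pads) lies 6 mm ahead of it; x points along the fingers, y is the direction in which the jaws open and shut, and the axes are right-handed (so a half turn about x gives the same grasp; the last joint's range is limited). The gripper opens to 85 mm and grips with 20 to 120 N. Pads are 22 mm wide; open, the fingers measure 114 mm over their backs; the gripper's body (76 mm by 85 mm) begins 54 mm behind the grasp point. The pads swing forward as they close: fully open they stand 13 mm farther back than shut.
Start: joints at [-70.875, 13.648, -0.773, 75.585, 0, 90], TCP at [0.172, -0.496, 0.256] pointing down, gripper open.
Joint ranges: [-152.45, 152.45], [-59.26, 108.67], [-65.41, 83.53], [-104.44, 129.93], [-82.83, 76.93], [-180, 180]. Speed limits (degrees/s): [127.2, 127.2, 159.86, 180, 180, 180].

### API

Orientations are given as a 3x3 rotation matrix whose columns are the frame's x, y, z axes.
In Python, from cell import status, viewer, env gives the robot as it stands.
- The arm moves only by the tool servo_tool, never from a script. Its argument "deltas" is a list that holds one entry, the list of rows, each a list of 7 numbers: the turn, a rotation vector about the tool's x, y, z in units of 0.15 rad (1.0 is 0.15 rad), then the shift along the tool's x, y, z in units of 0.04 m (1.0 is 0.04 m), then the opening, from -1 (shut) to 1 (fully open). A call has 1 to 8 rows; each row shifts and turns the commanded pose from where the row before left it, along the tool's axes as they then stand; what a row does not reach is not made up. A row lasts 1/8 s, in which the tool goes at most 62.5 mm and 10.7 degrees, less where a joint would pass 70% of its speed; a pose out of reach is approached as far as the arm can. A call with a number of a shift or a turn outside -1 to 1 is refused whole. A call with a gripper value outside its range is refused whole. The fingers move at their own pace and stop on an object; "newtons" is the grip in N (left out, the last holds). Time passes only in rows, so rows that do not move let the fingers close. It gives the time, the measured TCP pose, the force and the opening at its end, in the units of the state.
- status.sense(): the state, without advancing time (a new reading comes with each control period).
- viewer.snapshot(name): name is "side" or "top"; returns the picture (384x512x3 uint8, blue, green, red); there is no depth.
- viewer.camera_params(name): a dict with "fx", "fy", "cx", "cy" (pixels), "distortion" ([k1, k2, p1, p2, k3] as OpenCV has them; the pictures are not rectified), "world_to_cam" (4x4, takes a point from world to camera coordinates). Camera axes: x right, y down, z forward; pixel columns grow to the right and rows downward; lengths in m; the calibration is good to about 2 mm. A picture is of the moment at which its call begins. camera_params takes no time and is no camera call.
- env.finish_job(): hands the job in, once; it reports no verdict.
The state is a dict: "clock": time; "q": joint angles; "dq": joint speeds; "joint_efforts": joint torques, N m; "position": TCP position; "ee_rot": TCP orientation; "force": force on the tool from outside, world axes, zero at the start; "ft_torque": the same for the moment, N m; "gripper_width": finger opening in m.
Only numpy, scipy, OpenCV 4.12 (cv2) and the standard library are available. Lean on these libraries where they do the work, as an engineer would, in place of code of your own. Each camera call takes 0.05 s, during which the arm holds its last target. There are 200 camera calls.

## Working session

There is one attempt and no reset: what is moved stays moved. The work goes in short steps, Python scripts to look and compute and a tool call to move; the robot and the scene stay as the last step left them, time stands still between calls to the robot, and variables do not carry over. Pictures are saved under pics/ and viewed, about 8 in all and at most 12, crops included, and the job is handed in when it is done.

Besides the shell and the picture viewer there is one more tool, called by a JSON object that holds its "op" and its "data", one argument or row to a line. servo_tool: Moves the arm, as the interface text tells. Shifts and turns lie within -1 to 1; 1 stands for 0.04 m of shift or 0.15 rad of turn. Its arguments: {"type":"object","properties":{"deltas":{"type":"array","items":{"type":"array","items":{"type":"array","items":{"type":"number","minimum":-1,"maximum":1}}}},"newtons":{"type":"number"}},"required":["deltas"]}

```bash
mkdir -p pics; python3 - <<'E'
from cell import status, viewer
import cv2
s=status.sense(); print(s['clock'],s['position'],s['ee_rot'],s['gripper_width'],s['force'])
for n in ('side','top'):
    cv2.imwrite(f'pics/{n}0.png',viewer.snapshot(n)); p=viewer.camera_params(n); print(n,p)
E
```

```text
0.0 [ 0.17186752 -0.49570244  0.25568736] [[-4.87305025e-04  3.27596174e-01 -9.44817712e-01]
 [ 1.30133112e-03 -9.44816817e-01 -3.27596535e-01]
 [-9.99999035e-01 -1.38916013e-03  3.41028871e-05]] 0.085403259735624 [-0.47245858  0.34171077 -0.60361008]
side {'fx': 414.21817327096846, 'fy': 414.21817327096846, 'cx': 259.8954238616646, 'cy': 196.4113697467904, 'distortion': array([-0.12132234,  0.        ,  0.        ,  0.        ,  0.        ]), 'world_to_cam': array([[-0.9999473 , -0.00987468,  0.00280922,  0.57524043],
       [-0.00779281,  0.55190307, -0.83387186,  0.16136314],
       [ 0.0066838 , -0.8338498 , -0.55195093,  0.97805828],
       [ 0.        ,  0.        ,  0.        ,  1.        ]])}
top {'fx': 374.4746378605593, 'fy': 374.4746378605593, 'cx': 255.37824462662658, 'cy': 188.840212530608, 'distortion': array([0.02885086, 0.        , 0.        , 0.        , 0.        ]), 'world_to_cam': array([[ 0.01724893, -0.9990707 , -0.0394994 , -0.0074714 ],
       [-0.99543773, -0.01345161, -0.09446052,  0.58626156],
       [ 0.09384141,  0.04094854, -0.99474469,  0.74400322],
       [ 0.        ,  0.        ,  0.        ,  1.        ]])}
```

View pics/side0.png

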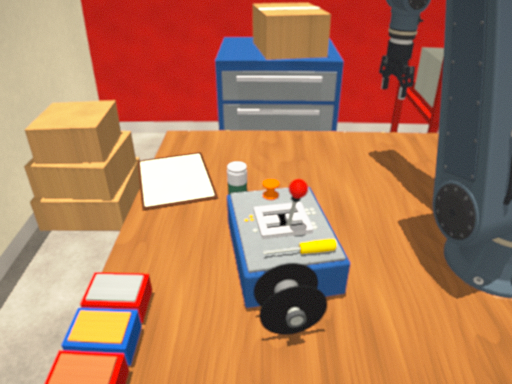

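View pics/top0.png

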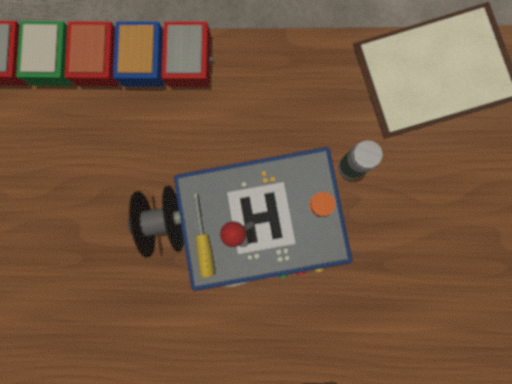

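The side view shows the red knob near (298,188) and the winder with its reel towards the camera. In the top view the gate is near (262,217), the knob near (232,234), the bobbin at (322,204), and the spray can at (365,157). The stick looks to be in second (back left). Next I'll measure the positions.

```bash
cat > h.py <<'E'
import numpy as np, cv2
from cell import viewer
from scipy.optimize import least_squares
P={n:viewer.camera_params(n) for n in('side','top')}
def K(p): return np.array([[p['fx'],0,p['cx']],[0,p['fy'],p['cy']],[0,0,1.]])
def proj(n,X):
    p=P[n];T=p['world_to_cam']
    return cv2.projectPoints(np.atleast_2d(X).astype(float),cv2.Rodrigues(T[:3,:3])[0],T[:3,3],K(p),p['distortion'])[0][:,0]
def onplane(n,uv,z):
    p=P[n];T=p['world_to_cam'];u=cv2.undistortPoints(np.array(uv,float).reshape(-1,1,2),K(p),p['distortion'])[:,0]
    d=np.c_[u,np.ones(len(u))]@T[:3,:3]; c=-T[:3,:3].T@T[:3,3]
    return c+d*((z-c[2])/d[:,2])[:,None]
def tri(a,b):
    f=lambda X:np.r_[proj('side',X)[0]-a,proj('top',X)[0]-b]
    r=least_squares(f,[.5,0,.15]); return r.x,np.abs(r.fun).max()
def red(im,box):
    x0,y0,x1,y1=box;h=cv2.cvtColor(im[y0:y1,x0:x1],cv2.COLOR_BGR2HSV)
    m=(((h[...,0]<6)|(h[...,0]>172))&(h[...,1]>150)&(h[...,2]>60)).astype(np.uint8)
    n,l,s,c=cv2.connectedComponentsWithStats(m)
    i=1+np.argmax(s[1:,4]); (cx,cy),r=cv2.minEnclosingCircle(np.argwhere(l==i)[:,::-1].astype(np.float32))
    return np.array([cx+x0,cy+y0]),r
E
python3 - <<'E'
from h import *
s=cv2.imread('pics/side0.png');t=cv2.imread('pics/top0.png')
a,ra=red(s,(270,165,325,215));b,rb=red(t,(205,205,262,262));print(a,ra,b,rb,tri(a,b))
c1=cv2.resize(t[140:300,170:390],None,fx=3.6,fy=3.6,interpolation=cv2.INTER_CUBIC)
cv2.imwrite('pics/c1.png',c1)
E
```

```text
[297.66250038 188.85000038] 9.855880737304688 [232.97727203 234.        ] 12.188043594360352 (array([0.49877856, 0.0262483 , 0.22451769]), np.float64(0.2934661735256441))
```

View pics/c1.png

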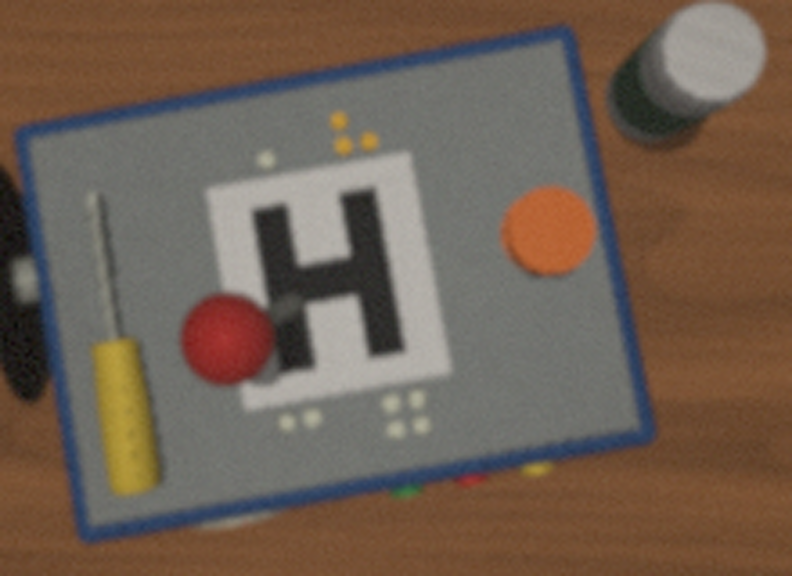

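The crop shows plate corners at (206,187), (411,151), (452,373) and (245,410). The three yellow dots are at (345,135), past the forward-right slot, and the stick leans left and seems somewhat back of neutral.

```bash
python3 - <<'E'
from h import *
f=lambda L:(np.array(L,float)+.5)/3.6-.5+[170,140]
pl=f([(206,187),(411,151),(452,373),(245,410)]);dk=f([(17,130),(572,27),(655,437),(85,540)])
A=onplane('top',pl,.122);B=onplane('top',dk,.110)
print(A.round(4),np.linalg.norm(A-np.roll(A,1,0),axis=1));print(B.round(4),np.linalg.norm(B-np.roll(B,1,0),axis=1))
g=A.mean(0);
fx=((A[0]-A[3])+(A[1]-A[2]));yaw=np.arctan2(fx[1],fx[0]);fb=(B[0]-B[3])+(B[1]-B[2]);print('gate',g,'yaw',np.degrees(yaw),np.degrees(np.arctan2(fb[1],fb[0])),'box c',B.mean(0))
R=np.array([[np.cos(yaw),-np.sin(yaw)],[np.sin(yaw),np.cos(yaw)]])
k=np.array([.49878,.02625]);w=R.T@(k-g[:2]);print('knob in winder',w)
se=np.arcsin(-w[1]/.21);print('sel',se,'shift',np.arcsin(w[0]/.21/np.cos(se)))
print('side check plate',proj('side',A).round(0).tolist())
def knob(sh,se):
    return np.r_[g[:2]+R@[.21*np.cos(se)*np.sin(sh),-.21*np.sin(se)],.02+.21*np.cos(se)*np.cos(sh)]
for sh,se in[(0,-.216),(0,0),(0,.216),(.31,.216)]:print(sh,se,knob(sh,se).round(4))
bo=onplane('top',[f([(549,231)])[0]],.146);sp=onplane('top',[f([(713,52)])[0]],.15);print('bobbin',bo,(bo-g)[:,:2]@R,'spray',sp,(sp-g)[:,:2]@R)
dr=onplane('top',f([(94,195),(130,490)]),.122);print('driver',(dr-g)[:,:2]@R)
np.savez('g.npz',g=g,R=R)
E
```

```text
[[ 0.5717  0.0493  0.122 ]
 [ 0.5913 -0.0534  0.122 ]
 [ 0.4814 -0.0747  0.122 ]
 [ 0.4614  0.0272  0.122 ]] [0.11255071 0.10454936 0.11184269 0.10379667]
[[ 0.6009  0.1493  0.11  ]
 [ 0.6575 -0.1353  0.11  ]
 [ 0.4516 -0.1757  0.11  ]
 [ 0.3948  0.1069  0.11  ]] [0.21045604 0.29019303 0.20986204 0.2883212 ]
gate [ 0.52644026 -0.01292215  0.122     ] yaw 11.132600523255672 11.358883026919685 box c [ 0.52619876 -0.01371544  0.11      ]
knob in winder [-0.01957641  0.0437757 ]
sel -0.2099957285552933 shift -0.0954597949886619
side check plate [[262.0, 235.0], [253.0, 207.0], [300.0, 203.0], [313.0, 229.0]]
0 -0.216 [0.5178 0.0312 0.2251]
0 0 [ 0.5264 -0.0129  0.23  ]
0 0.216 [ 0.5351 -0.0571  0.2251]
0.31 0.216 [ 0.5965 -0.045   0.2153]
bobbin [[ 0.55080632 -0.11883251  0.146     ]] [[ 0.00345836 -0.10862204]] spray [[ 0.63748088 -0.19596718  0.15      ]] [[ 0.07360877 -0.20104041]]
driver [[ 0.06261205  0.10869026]
 [-0.08454113  0.11448336]]
```

The measurements agree with the sizes given. The plate comes out at 112 x 104 mm, the yaw is about 11.1°, and the knob is at select -0.21, shift -0.095. So the stick is on the left line, slightly back of neutral.

Plan: shut the fingers, line the tool up with the winder (tool -z = forward, +y = right), and approach from behind.

{"op": "servo_tool", "data": {
  "deltas": [
    [[0.93,0,0,0,0,0,-1],[0,0,0,0,-0.7,-0.5,-1],[0,0,0,0,-0.9,-0.7,-1],[0,0,0,0,-0.9,-0.7,-1],[0,0,0,0,-0.9,-0.7,-1],[0,0,0,0,-0.9,-0.7,-1],[0,0,0,0,-0.9,-0.7,-1],[0,0,0,0,-0.9,-0.7,-1]]
  ]
}}

```text
clock: 1.1
position: [0.3097, -0.2189, 0.2562]
ee_rot: [[-0.0, 0.193, -0.981], [0.0, -0.981, -0.193], [-1.0, -0.0, -0.0]]
force: [0.8, 0.0, -0.1]
gripper_width: 0.0003
```

```bash
cat > st.py <<'E'
from h import *
from cell import status
d=np.load('g.npz');g,R=d['g'],d['R']
s=status.sense();p=s['position']
print('t',s['clock'],'winder xy mm',((p[:2]-g[:2])@R*1000).round(1),'z',round(p[2]*1000,1),'w',round(s['gripper_width'],4))
print('force winder',(s['force'][:2]@R).round(2),s['force'][2].round(2),'\n',(np.c_[np.r_[R,[[0,0]]],[0,0,1]].T@s['ee_rot']).round(3))
E
python3 st.py
```

```text
t 1.1 winder xy mm [-252.5 -160.2] z 256.2 w 0.0003
force winder [ 0.78 -0.12] -0.11 
 [[ 0. -0. -1.]
 [ 0. -1.  0.]
 [-1. -0. -0.]]
```

{"op": "servo_tool", "data": {
  "deltas": [
    [[0,0,0,0,-0.8,-0.6,-1],[0,0,0,0,-0.8,-0.6,-1],[0,0,0,0.1,-0.8,-0.6,-1],[0,0,0,0.1,-0.8,-0.6,-1],[0,0,0,0.2,-0.8,-0.6,-1],[0,0,0,0.175,-0.7,-0.6,-1],[0,0,0,0,-0.4,-0.5,-1],[0,0,0,0,0,0,-1]]
  ]
}}

```text
clock: 2.1
position: [0.4314, 0.0126, 0.2328]
ee_rot: [[-0.001, 0.195, -0.981], [0.0, -0.981, -0.195], [-1.0, -0.0, 0.001]]
force: [-0.4, -0.2, -0.4]
gripper_width: 0.0002
```

```bash
python3 st.py; python3 - <<'E'
from h import *
s=viewer.snapshot('side');t=viewer.snapshot('top')
a=cv2.resize(s[120:270,210:390],None,fx=2.7,fy=2.7,interpolation=cv2.INTER_CUBIC)[:400]
b=cv2.resize(t[150:300,150:390],None,fx=1.6,fy=1.6,interpolation=cv2.INTER_CUBIC)
o=np.zeros((405,800,3),np.uint8);o[:a.shape[0],:400]=a[:,:400];o[:240,410:410+b.shape[1]]=b;cv2.imwrite('pics/p2.png',o)
E
```

```text
t 2.1 winder xy mm [-88.3  43.4] z 232.8 w 0.0002
force winder [-0.46 -0.08] -0.35 
 [[-0.001  0.002 -1.   ]
 [ 0.    -1.    -0.002]
 [-1.    -0.     0.001]]
```

View pics/p2.png

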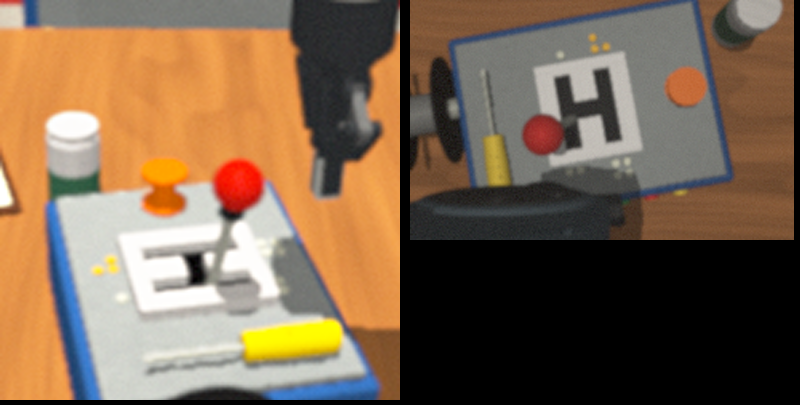

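The crop shows the shut fingertips at about (327,195) and the knob at (240,187) in side view, with the tips clear behind the knob. I'll check the tip's height by projecting it.

```bash
python3 - <<'E'
from h import *
d=np.load('g.npz');g,R=d['g'],d['R'];p=g[:2]+R@[-.088,.0434]
for z in(.195,.202,.208,.215,.221):print(z,(proj('side',np.r_[p,z])[0]-[210,120])*2.7)
E
```

```text
0.195 [320.71587205 209.3939177 ]
0.202 [321.57201719 201.83288705]
0.208 [322.31024954 195.29814808]
0.215 [323.17665928 187.61088415]
0.221 [323.92371019 180.96699078]
```

{"op": "servo_tool", "data": {
  "deltas": [
    [[0,0,0,0,0,-0.35,-1],[0,0,0,0,0,-0.3,-1],[0,0,0,0,0,-0.1,-1],[0,0,0,0,0,-0.06,-1],[0,0,0,0,0,-0.06,-1],[0,0,0,0,0,-0.06,-1],[0,0,0,0,0,-0.06,-1],[0,0,0,0,0,-0.06,-1]]
  ]
}}

```text
clock: 3.2
position: [0.4718, 0.0197, 0.2333]
ee_rot: [[-0.001, 0.193, -0.981], [0.0, -0.981, -0.193], [-1.0, -0.0, 0.001]]
force: [-2.0, -0.2, 1.5]
gripper_width: -0.0001
```

```bash
cat > kn.py <<'E'
exec(open('st.py').read())
import sys
bx=[int(v) for v in sys.argv[1:5]]
i=viewer.snapshot('side');a,r=red(i,bx or (235,160,325,215));print('side knob',a,r)
# knob surface: intersect ray with the 0.21 m sphere manifold
def kn(q):
    sh,se=q;return np.r_[g[:2]+R@[.21*np.cos(se)*np.sin(sh),-.21*np.sin(se)],.02+.21*np.cos(se)*np.cos(sh)]
q=least_squares(lambda q:proj('side',kn(q))[0]-a,[0,0]);print('side-only shift,select',q.x.round(3),'knob winder mm',(1000*(kn(q.x)[:2]-g[:2])@R).round(1),'res',np.abs(q.fun).max())
E
python3 kn.py
```

```text
t 3.2 winder xy mm [-47.3  42.5] z 233.3 w -0.0001
force winder [-2.04  0.24] 1.55 
 [[-0.001  0.    -1.   ]
 [ 0.    -1.    -0.   ]
 [-1.    -0.     0.001]]
side knob [296.73077011 189.        ] 9.742720603942871
side-only shift,select [-0.083 -0.211] knob winder mm [-16.9  44. ] res 5.684341886080802e-14
```

Contact is made at about 2 N and the knob is moving. It sits 30.4 mm ahead of the TCP, so I have about 16.5 mm left to neutral.

{"op": "servo_tool", "data": {
  "deltas": [
    [[0,0,0,0,0,-0.07,-1],[0,0,0,0,0,-0.07,-1],[0,0,0,0,0,-0.07,-1],[0,0,0,0,0,-0.07,-1],[0,0,0,0,0,-0.07,-1],[0,0,0,0,0,-0.06,-1],[0,0,0,0,0,0,-1]]
  ]
}}

```text
clock: 4.12
position: [0.4885, 0.0229, 0.2333]
ee_rot: [[0.0, 0.193, -0.981], [0.0, -0.981, -0.193], [-1.0, -0.0, -0.0]]
force: [-0.5, -1.0, -0.5]
gripper_width: 0.0001
```

```bash
python3 kn.py
```

```text
t 4.125 winder xy mm [-30.3  42.4] z 233.3 w 0.0001
force winder [-0.67 -0.88] -0.55 
 [[ 0.  0. -1.]
 [ 0. -1. -0.]
 [-1. -0. -0.]]
side knob [288.77272797 189.5       ] 9.896464347839355
side-only shift,select [-0.002 -0.211] knob winder mm [-0.4 44. ] res 7.253220246639103e-11
```

The stick is in neutral (shift about 0). I'll go round to its left side.

{"op": "servo_tool", "data": {
  "deltas": [
    [[0,0,0,0,0,0.3,-1],[0,0,0,0,0,0.7,-1],[0,0,0,0,-0.7,0.4,-1],[0,0,0,0,-0.84,0,-1],[0,0,0,0,0,-0.8,-1],[0,0,0,0,0,-0.9,-1],[0,0,0,0,0,-0.46,-1],[0,0,0,0,0,0,-1]]
  ]
}}

```text
clock: 5.18
position: [0.5063, 0.0891, 0.2329]
ee_rot: [[-0.0, 0.193, -0.981], [0.0, -0.981, -0.193], [-1.0, -0.0, 0.0]]
force: [-0.7, -0.4, 0.4]
gripper_width: 0.0001
```

```bash
python3 st.py; python3 - <<'E'
from h import *
s=viewer.snapshot('side');t=viewer.snapshot('top')
o=np.hstack([cv2.resize(s[110:270,190:390],(500,400),interpolation=cv2.INTER_CUBIC),cv2.resize(t[150:310,150:390],(300,200),interpolation=cv2.INTER_CUBIC).repeat(1,0) if 0 else cv2.copyMakeBorder(cv2.resize(t[150:310,150:390],(300,200)),0,200,0,0,cv2.BORDER_CONSTANT)]);cv2.imwrite('pics/p3.png',o)
E
```

```text
t 5.175 winder xy mm [ -0. 104.] z 232.9 w 0.0001
force winder [-0.78 -0.28] 0.4 
 [[-0.  0. -1.]
 [ 0. -1. -0.]
 [-1. -0.  0.]]
```

View pics/p3.png

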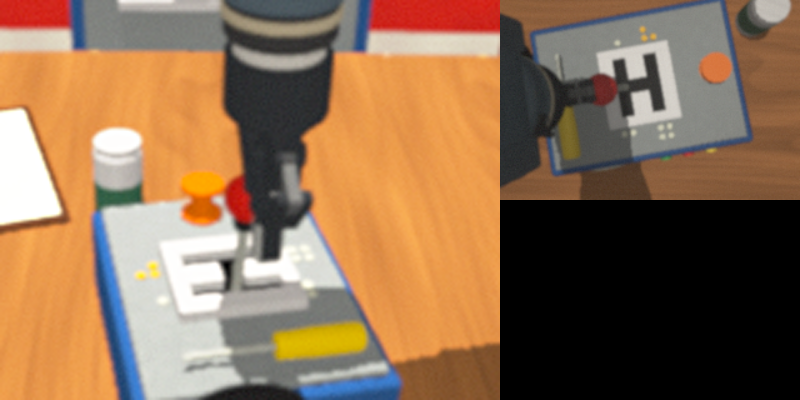

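The finger stands left of the knob and lined up with it. I'll rise 8 mm so that only the fingertips can meet the ball, then move in slowly.

{"op": "servo_tool", "data": {
  "deltas": [
    [[0,0,0,-0.2,0,0,-1],[0,0,0,0,0.3,0,-1],[0,0,0,0,0.15,0,-1],[0,0,0,0,0.07,0,-1],[0,0,0,0,0.07,0,-1],[0,0,0,0,0.07,0,-1],[0,0,0,0,0.07,0,-1]]
  ]
}}

```text
clock: 6.15
position: [0.5118, 0.0605, 0.2413]
ee_rot: [[-0.0, 0.193, -0.981], [0.001, -0.981, -0.193], [-1.0, -0.001, 0.0]]
force: [-0.3, 2.6, 2.5]
gripper_width: -0.0001
```

```bash
python3 st.py
```

```text
t 6.15 winder xy mm [-0.2 74.9] z 241.3 w -0.0001
force winder [0.19 2.57] 2.52 
 [[-0.     0.    -1.   ]
 [ 0.001 -1.    -0.   ]
 [-1.    -0.001  0.   ]]
```

{"op": "servo_tool", "data": {
  "deltas": [
    [[0,0,0,0,0.1,0,-1],[0,0,0,0,0.13,0,-1],[0,0,0,0,0.13,0,-1],[0,0,0,0,0.13,0,-1],[0,0,0,0,0.13,0,-1],[0,0,0,0,0.13,0,-1],[0,0,0,0,0.13,0,-1],[0,0,0,0,0.13,0,-1]]
  ]
}}

```text
clock: 7.15
position: [0.5196, 0.0205, 0.2413]
ee_rot: [[-0.0, 0.193, -0.981], [0.0, -0.981, -0.193], [-1.0, -0.0, 0.0]]
force: [-0.6, 1.6, 1.7]
gripper_width: 0.0
```

```bash
python3 st.py; python3 - <<'E'
from h import *
s=viewer.snapshot('side');t=viewer.snapshot('top')
o=np.hstack([cv2.resize(s[110:250,190:365],(500,400),interpolation=cv2.INTER_CUBIC),cv2.copyMakeBorder(cv2.resize(t[150:310,150:390],(300,200)),0,200,0,0,cv2.BORDER_CONSTANT)]);cv2.imwrite('pics/p4.png',o)
E
```

```text
t 7.15 winder xy mm [-0.3 34.1] z 241.3 w 0.0
force winder [-0.29  1.66] 1.72 
 [[-0. -0. -1.]
 [ 0. -1.  0.]
 [-1. -0.  0.]]
```

View pics/p4.png

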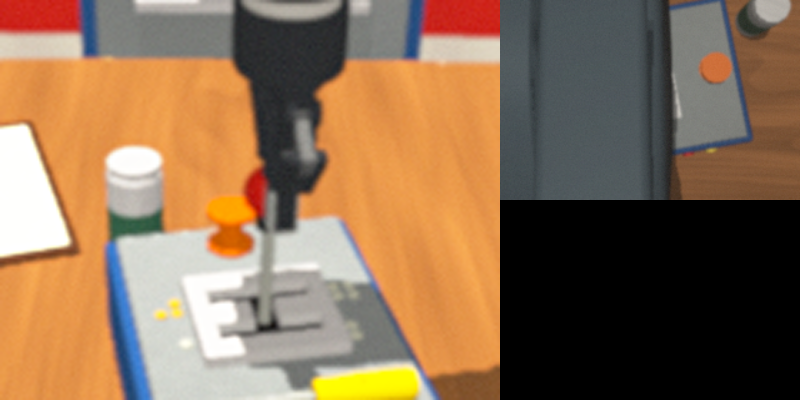

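The stick is now about mid-crossing and still in the neutral slot, with the base at (265,322). I'll keep pushing right.

{"op": "servo_tool", "data": {
  "deltas": [
    [[0,0,0,0,0.13,0,-1],[0,0,0,0,0.13,0,-1],[0,0,0,0,0.13,0,-1],[0,0,0,0,0.13,0,-1],[0,0,0,0,0.13,0,-1],[0,0,0,0,0.13,0,-1],[0,0,0,0,0.13,0,-1],[0,0,0,0,0,0,-1]]
  ]
}}

```text
clock: 8.25
position: [0.5265, -0.0152, 0.2411]
ee_rot: [[-0.0, 0.193, -0.981], [-0.0, -0.981, -0.193], [-1.0, -0.0, 0.0]]
force: [0.1, 0.7, -1.1]
gripper_width: -0.0002
```

{"op": "servo_tool", "data": {
  "deltas": [
    [[0,0,0,0,0.06,0,-1],[0,0,0,0,0.05,0,-1],[0,0,0,0,0.05,0,-1]]
  ]
}}

```text
clock: 8.62
position: [0.5277, -0.0212, 0.2412]
ee_rot: [[-0.0, 0.193, -0.981], [0.0, -0.981, -0.193], [-1.0, -0.0, 0.0]]
force: [-0.9, 1.3, -0.8]
gripper_width: -0.0002
```

```bash
python3 st.py
```

```text
t 8.625 winder xy mm [-0.3 -8.4] z 241.2 w -0.0002
force winder [-0.66  1.47] -0.83 
 [[-0.  0. -1.]
 [ 0. -1. -0.]
 [-1. -0.  0.]]
```

{"op": "servo_tool", "data": {
  "deltas": [
    [[0,0,0,0,0.05,0,-1],[0,0,0,0,0.05,0,-1]]
  ]
}}

```text
clock: 8.88
position: [0.5286, -0.0252, 0.2413]
ee_rot: [[-0.0, 0.193, -0.981], [0.0, -0.981, -0.193], [-1.0, -0.0, 0.0]]
force: [0.0, 1.8, -0.8]
gripper_width: 0.0004
```

{"op": "servo_tool", "data": {
  "deltas": [
    [[0,0,0,0,0.04,0,-1],[0,0,0,0,0,0,-1]]
  ]
}}

```text
clock: 9.12
position: [0.5289, -0.0268, 0.2413]
ee_rot: [[-0.0, 0.193, -0.981], [0.0, -0.981, -0.193], [-1.0, -0.0, -0.0]]
force: [-0.7, 2.9, -0.9]
gripper_width: 0.0
```

{"op": "servo_tool", "data": {
  "deltas": [
    [[0,0,0,0,0.04,0,-1],[0,0,0,0,0,0,-1]]
  ]
}}

```text
clock: 9.38
position: [0.5292, -0.0281, 0.2413]
ee_rot: [[-0.0, 0.193, -0.981], [0.0, -0.981, -0.193], [-1.0, -0.0, -0.0]]
force: [-1.2, 3.3, -1.2]
gripper_width: 0.0
```

{"op": "servo_tool", "data": {
  "deltas": [
    [[0,0,0,0,0.03,0,-1],[0,0,0,0,0,0,-1]]
  ]
}}

```text
clock: 9.62
position: [0.5294, -0.0292, 0.2412]
ee_rot: [[-0.0, 0.193, -0.981], [0.001, -0.981, -0.193], [-1.0, -0.001, 0.0]]
force: [-0.6, 3.7, -1.6]
gripper_width: -0.0002
```

```bash
python3 kn.py 250 140 320 200
```

```text
t 9.625 winder xy mm [ -0.3 -16.6] z 241.2 w -0.0002
force winder [0.12 3.75] -1.57 
 [[-0.     0.    -1.   ]
 [ 0.001 -1.    -0.   ]
 [-1.    -0.001  0.   ]]
side knob [276.5 167.5] 7.516748428344727
side-only shift,select [0.019 0.243] knob winder mm [  3.9 -50.5] res 5.684341886080802e-14
```

{"op": "servo_tool", "data": {
  "deltas": [
    [[0,0,0,0,0.05,0,-1],[0,0,0,0,0,0,-1]]
  ]
}}

```text
clock: 9.93
position: [0.5297, -0.0311, 0.2412]
ee_rot: [[-0.0, 0.193, -0.981], [0.001, -0.981, -0.193], [-1.0, -0.001, 0.0]]
force: [-1.2, 5.6, -1.5]
gripper_width: 0.0003
```

```bash
python3 kn.py 250 140 320 200
```

```text
t 9.925 winder xy mm [ -0.3 -18.4] z 241.2 w 0.0003
force winder [-0.12  5.77] -1.47 
 [[-0.     0.    -1.   ]
 [ 0.001 -1.    -0.   ]
 [-1.    -0.001  0.   ]]
side knob [276.  167.5] 7.566473007202148
side-only shift,select [0.024 0.245] knob winder mm [  4.9 -50.9] res 0.0
```

The force is rising with the knob still, so it's at the right-hand stop. I'll back off left and go round behind it.

{"op": "servo_tool", "data": {
  "deltas": [
    [[0,0,0,0,-0.24,0,-1],[0,0,0,0,-0.5,0,-1],[0,0,0,0,0,0.7,-1],[0,0,0,0,0,0.8,-1],[0,0,0,0.1,0.3,0.4,-1],[0,0,0,0.2,0.7,0,-1],[0,0,0,0,0.4,0,-1],[0,0,0,0,0,0,-1]]
  ]
}}

```text
clock: 10.98
position: [0.4609, -0.0728, 0.2293]
ee_rot: [[0.0, 0.191, -0.982], [-0.0, -0.982, -0.191], [-1.0, 0.0, -0.0]]
force: [1.2, 0.9, -0.5]
gripper_width: -0.0001
```

```bash
python3 kn.py 235 140 320 215;  python3 - <<'E'
from h import *
s=viewer.snapshot('side')
cv2.imwrite('pics/p5.png',cv2.resize(s[110:250,190:365],(500,400),interpolation=cv2.INTER_CUBIC))
E
```

```text
t 10.975 winder xy mm [-75.9 -46.1] z 229.3 w -0.0001
force winder [1.31 0.69] -0.46 
 [[ 0.    -0.002 -1.   ]
 [-0.    -1.     0.002]
 [-1.     0.    -0.   ]]
side knob [279. 168.] 9.055485725402832
side-only shift,select [-0.002  0.217] knob winder mm [ -0.5 -45.2] res 5.684341886080802e-14
```

View pics/p5.png

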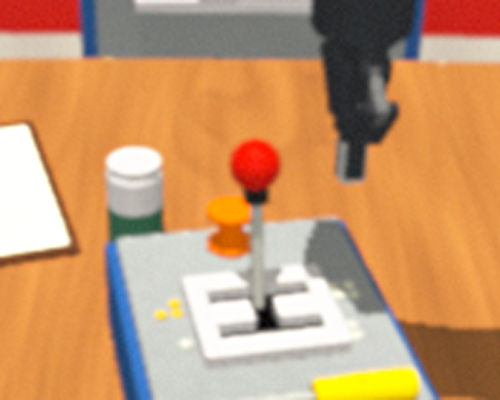

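The picture shows the stick in neutral on the right line (shift 0.00, select 0.217), with the knob at (256,166) and the fingertips behind it at (352,175). Now I'll push forward.

{"op": "servo_tool", "data": {
  "deltas": [
    [[0,0,0,0,0,-0.5,-1],[0,0,0,0,0,-0.4,-1],[0,0,0,0,0,-0.15,-1],[0,0,0,0,0,-0.1,-1],[0,0,0,0,0,-0.1,-1],[0,0,0,0,0,-0.12,-1],[0,0,0,0,0,-0.12,-1],[0,0,0,0,0,-0.12,-1]]
  ]
}}

```text
clock: 12.08
position: [0.5238, -0.0595, 0.2294]
ee_rot: [[0.0, 0.193, -0.981], [0.0, -0.981, -0.193], [-1.0, -0.0, -0.0]]
force: [-1.5, -1.1, 2.5]
gripper_width: -0.0002
```

{"op": "servo_tool", "data": {
  "deltas": [
    [[0,0,0,0,0,-0.12,-1],[0,0,0,0,0,-0.12,-1],[0,0,0,0,0,-0.12,-1],[0,0,0,0,0,-0.12,-1],[0,0,0,0,0,-0.12,-1],[0,0,0,0,0,-0.12,-1],[0,0,0,0,0,0,-1]]
  ]
}}

```text
clock: 12.95
position: [0.5524, -0.0539, 0.2293]
ee_rot: [[0.001, 0.193, -0.981], [0.0, -0.981, -0.193], [-1.0, 0.0, -0.001]]
force: [1.0, 0.9, 0.0]
gripper_width: -0.0001
```

```bash
python3 kn.py 235 140 320 215
```

```text
t 12.95 winder xy mm [ 17.6 -45.2] z 229.3 w -0.0001
force winder [1.19 0.71] 0.0 
 [[ 0.001  0.    -1.   ]
 [-0.    -1.    -0.   ]
 [-1.     0.    -0.001]]
side knob [258.10839081 172.22027969] 9.189870834350586
side-only shift,select [0.227 0.209] knob winder mm [ 46.2 -43.6] res 1.1368683772161603e-13
```

{"op": "servo_tool", "data": {
  "deltas": [
    [[0,0,0,0,0,-0.09,-1],[0,0,0,0,0,-0.09,-1],[0,0,0,0,0,-0.08,-1],[0,0,0,0,0,-0.05,-1],[0,0,0,0,0,0,-1]]
  ]
}}

```text
clock: 13.62
position: [0.5642, -0.0515, 0.2293]
ee_rot: [[0.0, 0.193, -0.981], [0.0, -0.981, -0.193], [-1.0, -0.0, -0.0]]
force: [0.2, 0.3, -1.0]
gripper_width: 0.0002
```

{"op": "servo_tool", "data": {
  "deltas": [
    [[0,0,0,0,0,-0.05,-1],[0,0,0,0,0,-0.04,-1]]
  ]
}}

```text
clock: 13.88
position: [0.5675, -0.0508, 0.2293]
ee_rot: [[-0.0, 0.193, -0.981], [0.0, -0.981, -0.193], [-1.0, -0.0, 0.0]]
force: [-3.8, -0.1, -2.2]
gripper_width: 0.0003
```

```bash
python3 kn.py 230 140 320 215
```

```text
t 13.875 winder xy mm [ 32.9 -45.1] z 229.3 w 0.0003
force winder [-3.73  0.68] -2.2 
 [[-0. -0. -1.]
 [ 0. -1.  0.]
 [-1. -0.  0.]]
side knob [251.5 174. ] 9.178879737854004
side-only shift,select [0.299 0.221] knob winder mm [ 60.4 -46. ] res 4.718003765447065e-12
```

Almost home. I'll go on in small steps until the force rises against the stop.

{"op": "servo_tool", "data": {
  "deltas": [
    [[0,0,0,0,0,-0.04,-1],[0,0,0,0,0,0,-1]]
  ]
}}

```text
clock: 14.18
position: [0.5687, -0.0506, 0.229]
ee_rot: [[-0.001, 0.193, -0.981], [0.0, -0.981, -0.193], [-1.0, -0.0, 0.001]]
force: [-4.2, -1.2, -2.4]
gripper_width: -0.0003
```

{"op": "servo_tool", "data": {
  "deltas": [
    [[0,0,0,0,0,-0.04,-1],[0,0,0,0,0,0,-1]]
  ]
}}

```text
clock: 14.42
position: [0.5699, -0.0502, 0.2289]
ee_rot: [[-0.002, 0.193, -0.981], [0.0, -0.981, -0.193], [-1.0, -0.0, 0.002]]
force: [-5.3, -1.1, -3.6]
gripper_width: 0.0003
```

```bash
python3 kn.py 230 140 320 215
```

```text
t 14.425 winder xy mm [ 35.5 -45. ] z 228.9 w 0.0003
force winder [-5.41 -0.08] -3.63 
 [[-0.002 -0.    -1.   ]
 [ 0.    -1.     0.   ]
 [-1.    -0.     0.002]]
side knob [250.22727203 174.77272797] 9.051148414611816
side-only shift,select [0.315 0.212] knob winder mm [ 63.6 -44.2] res 5.258016244624741e-12
```

{"op": "servo_tool", "data": {
  "deltas": [
    [[0,0,0,0,0,-0.05,-1],[0,0,0,0,0,-0.03,-1],[0,0,0,0,0,0,-1]]
  ]
}}

```text
clock: 14.85
position: [0.5722, -0.0497, 0.2284]
ee_rot: [[-0.004, 0.193, -0.981], [0.0, -0.981, -0.193], [-1.0, -0.001, 0.004]]
force: [-8.6, -1.2, -3.7]
gripper_width: -0.0001
```

```bash
python3 kn.py 230 140 320 215
```

```text
t 14.85 winder xy mm [ 37.8 -44.9] z 228.4 w -0.0001
force winder [-8.71  0.48] -3.67 
 [[-0.004 -0.    -1.   ]
 [ 0.001 -1.     0.   ]
 [-1.    -0.001  0.004]]
side knob [248.60000038 175.5       ] 8.832427024841309
side-only shift,select [0.333 0.209] knob winder mm [ 67.2 -43.6] res 1.2391865311656147e-11
```

The force rose to 8.7 N against the stop, so it's home. I'll withdraw straight back, then up and away.

{"op": "servo_tool", "data": {
  "deltas": [
    [[0,0,0,0,0,0.2,-1],[0,0,0,0,0,0.6,-1],[0,0,0,0,0,0.8,-1],[0,0,0,-0.2,0,0.9,-1],[0,0,0,-0.4,0,0.9,-1],[0,0,0,-0.4,0,0.7,-1],[0,0,0,0,0.5,0.5,-1],[0,0,0,0,0,0,-1]]
  ]
}}

```text
clock: 15.9
position: [0.3972, -0.1057, 0.2706]
ee_rot: [[0.004, 0.191, -0.982], [-0.001, -0.982, -0.191], [-1.0, 0.002, -0.004]]
force: [-0.1, -0.4, -0.6]
gripper_width: -0.0001
```

```bash
python3 kn.py 225 140 320 215;  python3 - <<'E'
from h import *
d=np.load('g.npz');g,R=d['g'],d['R']
s=viewer.snapshot('side');t=viewer.snapshot('top')
a,r=red(s,(225,140,320,215))
try:
    b,_=red(t,(225,160,330,260));X,e=tri(a,b);w=(X[:2]-g[:2])@R;se=np.arcsin(-w[1]/.21);print('2-view',a,b,X,e,w,'shift',np.arcsin(w[0]/.21/np.cos(se)),'sel',se)
except Exception as x:print(x)
o=np.hstack([cv2.resize(s[110:250,190:365],(450,360),interpolation=cv2.INTER_CUBIC),cv2.copyMakeBorder(cv2.resize(t[130:310,150:390],(340,255)),0,105,0,0,cv2.BORDER_CONSTANT)]);cv2.imwrite('pics/p6.png',o)
E
```

```text
t 15.9 winder xy mm [-144.8  -66.1] z 270.6 w -0.0001
force winder [-0.16 -0.38] -0.56 
 [[ 0.004 -0.002 -1.   ]
 [-0.002 -1.     0.002]
 [-1.     0.002 -0.004]]
side knob [250.54000092 174.54000092] 9.244729995727539
side-only shift,select [0.311 0.215] knob winder mm [ 62.7 -44.8] res 5.8548721426632255e-12
2-view [250.54000092 174.54000092] [279.87546539 171.00557613] [ 0.59685139 -0.04389895  0.21589799] 0.09931252118565226 [ 0.06310519 -0.0439889 ] shift 0.312374210719582 sel 0.21103389230644004
```

View pics/p6.png

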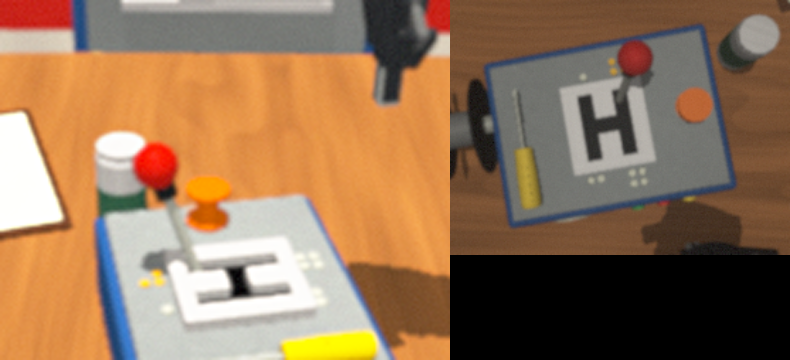

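The final picture shows the stick fully forward in the right-hand slot, next to the yellow dots. The knob is at (155,166) in the side view and (635,58) in the top view. The bobbin, can and screwdriver haven't moved, and the hand is clear.

```bash
python3 -c "
from cell import env; print(env.finish_job())"
```

```text
the job is handed in; nothing more can be done
None
```

The winder is in third gear and I've handed the job in. The clock read about 16 s of the 51 s allowed.

- **Moves:** With the fingers shut, I pushed the stick forward from second's side into neutral. I then pushed it across to the right until it met the stop, and forward until it met the end stop of the third slot. The highest push force I read was about 9 N, and the stick was never held between the fingers.
- **Final position:** The last two-camera check put shift at 0.312 and select at 0.211. The end stops are 0.31 and 0.216, so it is home within camera accuracy.
- **Disagreement:** While the fingers partly hid the knob, the side camera alone gave shift as high as 0.333 and select as high as 0.245. Both went back to the expected values once the hand was clear.
- **Other objects:** The bobbin, spray can and screwdriver look undisturbed in the last picture. The hand is well clear, with wrist force at noise level.

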